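# Open the push-and-turn solvent can on the electronics bench

### The job

Open the flux-remover can in the bench holder: its child-resistant cap has to be pushed down firmly (the can first settles in its holder, then the cap's spring gives) and, while held down, turned anticlockwise about a sixth of a turn before it comes off; do not force it. Then lift the cap off and set it down gently, right way up, flat inside the round steel dish, let go, and leave the other things on the bench where they are.

Things in the scene. Friction and masses are not known exactly. Their poses are not given: they have to be found in the camera images.
- cap_mid (a point): centre (half-way up) of the white ribbed round cap on the can: 46 mm across, 46 mm tall (top 23 mm above this point, lower edge 23 mm below), 30 to 60 g, hollow underneath, z up. Grip it across its sides, at any yaw. It is shut and locked: three lugs inside sit behind 3.5 mm deep catches.
- can: flux-remover can, white label, 76 mm across; origin under its centre. When shut the cap's lower edge is 142 mm, its top 188 mm above this point, the can's shoulder 117 mm; cap x along can x. The can stands in a fixed 85 mm rubber holder on a 110 mm square plate: it cannot turn or lean, but a push of some 8 N slides it down 1 to 11 mm (unknown) until it bottoms; only then can the cap be pushed in.
- cap: the same cap; origin at the centre of its lower edge. Spring: 6 N holds it shut, plus 2 N per mm of push; the lugs clear the catches at about 4 mm (14 N) and it stops hard at 6 mm (18 N). Push down with 16 to 22 N; over 45 N between cap and can breaks the neck. Held down, it turns anticlockwise seen from above: 50 to 75 degrees frees it (60 is best, solid stop near 80).
- dish_floor (a point): centre of the floor of a fixed shallow round steel dish: floor 4 mm above the table, 125 mm across inside, rim 12 mm above the table (8 mm above the floor)
- cup: bystander: empty white plastic cup, 72 mm across the rim, 85 mm tall, loose and light, origin under its centre
- spool: bystander: solder spool standing on its flange, 54 mm across, 30 mm tall, loose, origin under its centre
- driver: bystander: screwdriver with a black handle, 180 mm long, lying loose on the bench, origin underneath its middle, x along its length
- neck (a point): on the can's axis, the top rim of its neck, hidden in the cap, 164 mm above the can's origin (the neck is 22 mm across below the cap). A freed cap is pushed up 3 mm higher than when shut and comes off straight up: 30 mm of lift clears the neck.

How it is judged (in metres and radians):
On the way, in this order (a step that is already met when the one before it is completed fails the run):
1. the cap, still on the neck, is turned past its catches (angle between the x axis of cap and the x axis of can, either way round above 0.7 rad and horizontal distance between cap and can below 0.006 m and z of cap in the frame of can below 0.148 m), for 0.05 s.
2. the cap is lifted clear of the neck (z of cap in the frame of can above 0.165 m), for 0.05 s.
At the end, for the whole second after the job is handed in: the cap stands right way up (within 0.1 rad) on the dish's floor (its lower edge within 3 mm of the floor's height, its centre within 42 mm of the dish's), still and released (horizontal distance between cap and dish_floor below 0.042 m and z of cap in the frame of dish_floor between -0.003 and 0.003 m and angle between cap's own z axis and vertical below 0.1 rad and z of cap_mid in the frame of dish_floor above 0.018 m and linear speed of cap below 0.02 m/s and contact force between the fingers and cap below 0.1 N); the robot touches nothing.
It fails at once if the cap and can press on each other with more than 45 N (contact force between cap and can above 45 N).
It fails at once if the cap is dropped: it falls freely faster than 0.7 m/s (linear speed of cap above 0.7 m/s and contact force between the fingers and cap below 0.1 N).
It fails at once if the cap hits the dish with more than 60 N (contact force between cap and dish above 60 N).
It fails at once if a bystander (cup, spool, screwdriver) is moved more than 20 mm (distance of any of cup, spool, driver from where it was at the start of the episode above 0.02 m).
It also fails if it takes over 64 s, if anything falls off the work surface, if the arm or the gripper's body presses on something with over 40 N, if the wrist force passes 120 N, or if a joint passes its speed limit or range.

### The arm

A 6-joint arm with a two-finger parallel gripper is mounted at the origin on the work surface. World frame = base frame: x ahead of the robot, y to its left, z up, the work surface at z = 0. Lengths are in m, angles in degrees, forces in N, time in s.
With the tool pointing down it reaches from about 0.375 to 0.9 m from the base axis. Payload 3.1 kg.
Tool frame: the origin (TCP) lies between the finger pads; the fingertips stand 22 mm ahead of it and the grasp point (between the pads) lies 3 mm ahead of it (bot.tip_extent is the distance from the TCP to the fingertips, in m); y points along the fingers, z is the direction in which the jaws open and shut, and the axes are right-handed (so a half turn about y gives the same grasp; the last joint's range is limited). The gripper opens to 87 mm and grips with 3 to 60 N. Pads are 19 mm wide; open, the fingers measure 117 mm over their backs; the gripper's body (75 mm by 190 mm) begins 51 mm behind the grasp point.
Start: joints at [57.897, 30.224, 82.088, -0, 67.689, -10.227], TCP at [0.233, 0.58, 0.245] pointing down, gripper open.
Joint ranges: [-176.69, 176.69], [-43.24, 126.21], [12.49, 139.97], [-82, 262], [0, 151.66], [-163.58, 163.58]. Speed limits (degrees/s): [159.86, 159.86, 180, 180, 180, 180].

### API

Orientations are given as a 3x3 rotation matrix whose columns are the frame's x, y, z axes.
In Python, from rig import bot, eyes, models gives the robot as it stands. The module is installed in compiled form; this text tells all that it offers.
- The arm moves only by the tool arm_command, never from a script. Its arguments are lists of equal length, an entry for each row: "translation": the shift along the tool's x, y, z each as a share of 0.08 m, from -1 to 1, a list of three; "rotation": the turn, a rotation vector about the tool's x, y, z each as a share of 60 degrees, from -1 to 1, a list of three; "grip": the closure, from -1 (fully open) to 1 (shut), so that 0 is half open. In form: {"translation": [[x, y, z], ...], "rotation": [[rx, ry, rz], ...], "grip": [grip, ...]}. A call has 1 to 5 rows; each row is the pose to reach, as a shift and turn from the pose commanded when the call began, along the tool's axes at that moment; what a row does not reach only later rows make up. A row lasts 1/10 s, in which the tool goes at most 50 mm and 8.59 degrees, less where a joint would pass 70% of its speed; a pose out of reach is approached as far as the arm can. A call with a number of a shift or a turn outside -1 to 1 is refused whole. A call with a gripper value outside its range is refused whole. The fingers move at their own pace and stop on an object; the grip force is fixed at half the most. Time passes only in rows, so rows that repeat a pose let the fingers close. It gives the time, the measured TCP pose, the force and the opening at its end, in the units of the state.
- bot.read_state(): the state, without advancing time (a new reading comes with each control period).
- eyes.capture(name): name is "scene" or "top" or "wrist"; returns a dict with "image" (400x640x3 uint8, blue, green, red), "mtx" (3x3 intrinsics, pixels), "rvec" (rotation vector, rad) and "tvec" (3), from world to camera coordinates, as OpenCV has them; the wrist camera has in their place "hand_eye" (4x4, takes a point from camera to tool coordinates, whose origin is the TCP and whose axes are the tool frame's). Camera axes: x right, y down, z forward; pixel columns grow to the right and rows downward; lengths in m; the calibration is good to about 2 mm. A picture is of the moment at which its call begins: read the wrist's pose just before it. There is no depth.
- bot.hand_in(): hands the job in, once; it reports no verdict.
Trained networks look in the newest picture that a camera, given by its name, has taken for a name from the list of things; names that differ only in an ending like _2 or _b are one class to them, and where a whole thing is asked for, a point or a joint stands for the part that bears it (a point fixed in the world has none). Each returns a list of dicts, best first, with "conf" (0 to 1); they miss things now and then, are a little off and sometimes report something else, mostly with a low value. They report only what shows in the picture. A call takes as long as a camera call.
- models.recognise(camera, thing): "extent" ([left, top, right, bottom] as shares, 0 to 1, of the picture: columns of its width, rows of its height, round what is visible of it).
- models.spot_point(camera, thing): "point" ([column, row] as shares, 0 to 1, of the picture: columns of its width, rows of its height: a listed point, or the origin of a listed thing).
The state is a dict: "time_s": time; "joint_positions": joint angles; "qvel": joint speeds; "tau": joint torques, N m; "position": TCP position; "tcp_rot": TCP orientation; "force": force on the tool from outside, world axes, zero at the start; "moment": the same for the moment, N m; "opening": opening from 0.0 (shut) to 1.0 (fully open).
Only numpy, scipy, OpenCV 4.12 (cv2) and the standard library are available. Lean on these libraries where they do the work, as an engineer would, in place of code of your own. Each camera call takes 0.05 s, during which the arm holds its last target. There are 200 camera calls.

## Working session

There is one attempt and no reset: what is moved stays moved. The work goes in short steps, Python scripts to look and compute and a tool call to move; the robot and the scene stay as the last step left them, time stands still between calls to the robot, and variables do not carry over. Pictures are saved under pics/ and viewed, about 8 in all and at most 12, crops included, and the job is handed in when it is done.

Besides the shell and the picture viewer there is one more tool, called by a JSON object that holds its "op" and its "data", one argument or row to a line. arm_command: Moves the arm, as the interface text tells. Shift numbers are shares of 0.08 m and turn numbers shares of 60 degrees, none past 1 either way. Its arguments: {"type":"object","properties":{"translation":{"type":"array"},"rotation":{"type":"array"},"grip":{"type":"array"}},"required":["translation","rotation","grip"]}

```bash
mkdir -p pics; cat > h.py <<'E'
import numpy as np, cv2
from rig import bot, eyes, models
W=np.array([640,400.])
def cap(n):
    s=bot.read_state(); c=eyes.capture(n); K=np.array(c["mtx"],float)
    if n=="wrist":
        R=np.array(s["tcp_rot"]);T=np.eye(4);T[:3,:3]=R;T[:3,3]=s["position"]
        M=T@np.array(c["hand_eye"]); Rc=M[:3,:3]; o=M[:3,3]
    else:
        Rw=cv2.Rodrigues(np.array(c["rvec"],float))[0]; Rc=Rw.T; o=-Rc@np.array(c["tvec"],float).ravel()
    return c["image"],K,Rc,o
def ray(K,Rc,o,p):
    d=Rc@np.linalg.inv(K)@[p[0],p[1],1]; return o,d/np.linalg.norm(d)
def atz(r,z): o,d=r; return o+d*(z-o[2])/d[2]
def tri(rs):
    A=sum(np.eye(3)-np.outer(d,d) for o,d in rs); b=sum((np.eye(3)-np.outer(d,d))@o for o,d in rs)
    x=np.linalg.solve(A,b); return x,[np.linalg.norm(np.cross(x-o,d)) for o,d in rs]
def proj(K,Rc,o,X):
    q=K@(Rc.T@(np.array(X)-o)); return q[:2]/q[2]
E
python3 - <<'E'
from h import *
np.set_printoptions(precision=4,suppress=True)
ims=[]
for n in ["scene","top"]:
    im,K,R,o=cap(n); ims.append(im); print(n,"cam",o)
    for t in ["cap_mid","can","cap","dish_floor","cup","spool","driver","neck"]:
        for q in models.spot_point(n,t)[:2]:
            p=np.array(q["point"])*W; print(t,round(q["conf"],2),p,[atz(ray(K,R,o,p),z)[:2] for z in (0,0.17)])
s=bot.read_state(); print(s["position"],s["tcp_rot"],s["opening"],s["force"])
cv2.imwrite("pics/a.png",cv2.resize(np.vstack(ims),(480,600))) if 0 else [cv2.imwrite(f"pics/{n}.png",i) for n,i in zip(["scene","top"],ims)]
E
```

```text
scene cam [ 1.1369 -0.2287  0.997 ]
cap_mid 0.59 [230.912 162.32 ] [array([ 0.3359, -0.1264]), array([ 0.4725, -0.1439])]
can 0.81 [235.2  195.68] [array([ 0.4632, -0.1581]), array([ 0.5781, -0.1701])]
cap 0.77 [230.016 171.2  ] [array([ 0.3683, -0.141 ]), array([ 0.4994, -0.156 ])]
dish_floor 0.96 [333.376 172.6  ] [array([0.5179, 0.153 ]), array([0.6234, 0.0879])]
dish_floor 0.57 [234.432 198.6  ] [array([ 0.4721, -0.1638]), array([ 0.5855, -0.1749])]
cup 0.88 [391.296 136.2  ] [array([0.4691, 0.4011]), array([0.583 , 0.2937])]
spool 0.66 [335.68 259.  ] [array([0.7825, 0.0208]), array([ 0.843 , -0.0218])]
driver 0.68 [161.024 240.2  ] [array([ 0.5128, -0.4002]), array([ 0.6192, -0.371 ])]
neck 0.61 [228.48 164.12] [array([ 0.3394, -0.1359]), array([ 0.4754, -0.1518])]
top cam [ 0.4248 -0.0232  1.0307]
cap_mid 0.73 [377.408 280.2  ] [array([ 0.4817, -0.1822]), array([ 0.4724, -0.1559])]
can 0.76 [371.776 281.88 ] [array([ 0.4748, -0.1676]), array([ 0.4666, -0.1438])]
cap 0.93 [379.2 280. ] [array([ 0.4831, -0.1869]), array([ 0.4734, -0.1599])]
cap 0.65 [458.624 283.4  ] [array([ 0.5088, -0.4015]), array([ 0.4949, -0.3391])]
dish_floor 0.88 [259.968 250.2  ] [array([0.5103, 0.1495]), array([0.4962, 0.121 ])]
cup 0.86 [170.304 251.6  ] [array([0.4666, 0.3935]), array([0.4597, 0.3248])]
cup 0.64 [377.408 280.68 ] [array([ 0.4805, -0.1823]), array([ 0.4713, -0.1561])]
spool 0.86 [320.192 164.8  ] [array([0.7838, 0.0244]), array([0.7246, 0.0165])]
driver 0.56 [456.192 281.6  ] [array([ 0.5125, -0.3946]), array([ 0.4981, -0.3333])]
neck 0.81 [376.512 275.88 ] [array([ 0.4928, -0.1783]), array([ 0.4816, -0.1527])]
neck 0.69 [259.328 252.48 ] [array([0.5038, 0.15  ]), array([0.4908, 0.1214])]
[0.2328 0.58   0.2446] [[ 0.928  -0.      0.3726]
 [-0.3726 -0.      0.928 ]
 [-0.     -1.     -0.    ]] 1.000654095056045 [-0.1613  1.2563 -0.3191]
```

View pics/scene.png

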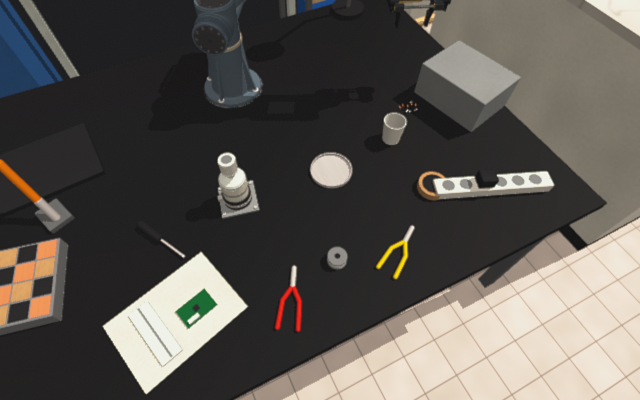

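View pics/top.png

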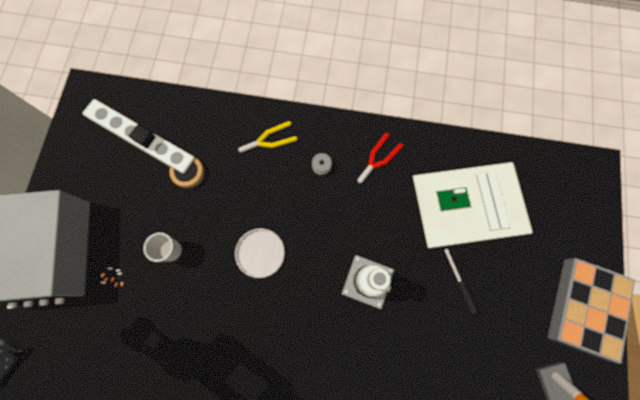

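{"op": "arm_command", "data": {
  "translation": [
    [1,-0.75,-1],
    [1,-0.75,-1],
    [1,-0.75,-1],
    [1,-0.75,-1],
    [1,-0.75,-1]
  ],
  "rotation": [
    [0,0.7,0],
    [0,0.7,0],
    [0,0.7,0],
    [0,0.7,0],
    [0,0.7,0]
  ],
  "grip": [-1,-1,-1,-1,-1]
}}

```text
time_s: 1.4
position: [0.278, 0.4753, 0.3056]
tcp_rot: [[0.433, 0.001, 0.901], [-0.901, 0.001, 0.433], [-0.001, -1.0, 0.002]]
force: [0.3, 0.3, -0.8]
opening: 1.002
```

{"op": "arm_command", "data": {
  "translation": [
    [1,0,-0.5],
    [1,0,-0.5],
    [1,0,-0.5],
    [1,0,-0.5]
  ],
  "rotation": [
    [0,0.435,0],
    [0,0.435,0],
    [0,0.435,0],
    [0,0.435,0]
  ],
  "grip": [-1,-1,-1,-1]
}}

```text
time_s: 1.8
position: [0.2767, 0.3857, 0.305]
tcp_rot: [[-0.001, 0.001, 1.0], [-1.0, 0.001, -0.001], [-0.001, -1.0, 0.001]]
force: [0.7, 0.0, 0.4]
opening: 1.002
```

{"op": "arm_command", "data": {
  "translation": [
    [1,0,0.6],
    [1,0,0.6],
    [1,0,0.6]
  ],
  "rotation": [
    [0,0,0],
    [0,0,0],
    [0,0,0]
  ],
  "grip": [-1,-1,-1]
}}

```text
time_s: 2.1
position: [0.3273, 0.3043, 0.3048]
tcp_rot: [[-0.001, 0.002, 1.0], [-1.0, -0.001, -0.001], [0.001, -1.0, 0.002]]
force: [-0.2, 0.6, 0.2]
opening: 1.002
```

{"op": "arm_command", "data": {
  "translation": [
    [1,0,0.6],
    [1,0,0.6],
    [1,0,0.6]
  ],
  "rotation": [
    [0,0,0],
    [0,0,0],
    [0,0,0]
  ],
  "grip": [-1,-1,-1]
}}

```text
time_s: 2.4
position: [0.3758, 0.2246, 0.3049]
tcp_rot: [[-0.002, 0.003, 1.0], [-1.0, -0.001, -0.002], [0.001, -1.0, 0.003]]
force: [1.0, -0.9, -0.1]
opening: 1.003
```

{"op": "arm_command", "data": {
  "translation": [
    [1,0,0.6],
    [1,0,0.6],
    [1,0,0.6]
  ],
  "rotation": [
    [0,0,0],
    [0,0,0],
    [0,0,0]
  ],
  "grip": [-1,-1,-1]
}}

```text
time_s: 2.7
position: [0.4241, 0.1448, 0.3049]
tcp_rot: [[-0.002, 0.003, 1.0], [-1.0, -0.001, -0.002], [0.001, -1.0, 0.003]]
force: [-0.0, 0.2, 0.7]
opening: 1.0
```

{"op": "arm_command", "data": {
  "translation": [
    [1,0,0.3],
    [1,0,0.3],
    [1,0,0.3]
  ],
  "rotation": [
    [0,0,0],
    [0,0,0],
    [0,0,0]
  ],
  "grip": [-1,-1,-1]
}}

```text
time_s: 3.0
position: [0.4465, 0.0655, 0.3047]
tcp_rot: [[-0.001, 0.002, 1.0], [-1.0, -0.0, -0.001], [0.0, -1.0, 0.002]]
force: [0.4, 0.7, -0.1]
opening: 1.001
```

```bash
cat > look.py <<'E'
from h import *
import sys
np.set_printoptions(precision=4,suppress=True)
things=sys.argv[2].split(","); rs={t:[] for t in things}
for n in sys.argv[1].split(","):
    im,K,R,o=cap(n); cv2.imwrite(f"pics/{sys.argv[3]}_{n}.png",im)
    if n=="wrist": print("cam",o,"fwd",R[:,2])
    for t in things:
        q=models.spot_point(n,t)
        if q and q[0]["conf"]>.4:
            p=np.array(q[0]["point"])*W; r=ray(K,R,o,p); rs[t].append(r)
            print(n,t,round(q[0]["conf"],2),p,"z0.004",atz(r,.004)[:2],"z0.17",atz(r,.17)[:2])
for t in things:
    if len(rs[t])>1: print(t,*tri(rs[t]))
E
python3 look.py scene,top,wrist dish_floor,cap_mid,cap,neck,can b
```

```text
scene dish_floor 0.71 [333.568 169.32 ] z0.004 [0.5092 0.158 ] z0.17 [0.6141 0.0934]
scene cap_mid 0.85 [225.92 163.4 ] z0.004 [ 0.3362 -0.1428] z0.17 [ 0.4701 -0.1571]
scene cap 0.54 [228.288 168.52 ] z0.004 [ 0.359  -0.1428] z0.17 [ 0.489  -0.1571]
scene neck 0.67 [230.4  167.12] z0.004 [ 0.3567 -0.1348] z0.17 [ 0.4871 -0.1505]
scene can 0.59 [234.176 194.4  ] z0.004 [ 0.4601 -0.1596] z0.17 [ 0.5733 -0.1711]
top cap_mid 0.64 [380.096 282.   ] z0.004 [ 0.478  -0.1893] z0.17 [ 0.4694 -0.1625]
top cap 0.71 [378.368 279.88 ] z0.004 [ 0.4828 -0.184 ] z0.17 [ 0.4734 -0.158 ]
top neck 0.71 [377.984 281.12 ] z0.004 [ 0.4794 -0.1834] z0.17 [ 0.4705 -0.1575]
top can 0.85 [369.216 279.6  ] z0.004 [ 0.4795 -0.1594] z0.17 [ 0.4707 -0.1374]
cam [0.445  0.1356 0.4438] fwd [-0.0002 -0.2493 -0.9684]
wrist dish_floor 0.91 [366.912 105.4  ] z0.004 [0.5083 0.1509] z0.17 [0.4844 0.1451]
wrist can 0.59 [338.816 315.6  ] z0.004 [ 0.4765 -0.1633] z0.17 [ 0.4646 -0.0505]
dish_floor [0.5095 0.1539 0.0063] [np.float64(0.0034071440613461356), np.float64(0.0034071440613461686)]
cap_mid [ 0.47   -0.1597  0.1712] [np.float64(0.0026402708928806467), np.float64(0.0026402708928805418)]
cap [ 0.475  -0.1581  0.1534] [np.float64(0.002568222409411218), np.float64(0.002568222409411217)]
neck [ 0.4729 -0.1544  0.1547] [np.float64(0.005657974313074414), np.float64(0.005657974313074377)]
can [ 0.4754 -0.1574  0.0195] [np.float64(0.005164228035984417), np.float64(0.003257434975878158), np.float64(0.003914129268156712)]
```

{"op": "arm_command", "data": {
  "translation": [
    [1,0,0],
    [1,0,0],
    [1,0,0]
  ],
  "rotation": [
    [0,0,0],
    [0,0,0],
    [0,0,0]
  ],
  "grip": [-1,-1,-1]
}}

```text
time_s: 4.2
position: [0.4454, -0.0162, 0.3047]
tcp_rot: [[-0.003, 0.001, 1.0], [-1.0, -0.001, -0.003], [0.001, -1.0, 0.001]]
force: [0.1, 0.2, -0.1]
opening: 1.002
```

```bash
python3 look.py scene,top,wrist dish_floor,cap_mid,cap,neck,can c
```

```text
scene dish_floor 0.78 [332.48 172.52] z0.004 [0.5188 0.1491] z0.17 [0.6222 0.0859]
scene cap_mid 0.77 [227.072 158.4  ] z0.004 [ 0.3185 -0.1326] z0.17 [ 0.4553 -0.1487]
scene cap 0.88 [227.328 171.08 ] z0.004 [ 0.3672 -0.1489] z0.17 [ 0.4959 -0.1623]
scene neck 0.96 [227.52 166.12] z0.004 [ 0.3488 -0.1418] z0.17 [ 0.4806 -0.1563]
scene can 0.91 [234.112 197.   ] z0.004 [ 0.4689 -0.163 ] z0.17 [ 0.5806 -0.174 ]
top dish_floor 0.65 [259.072 251.52 ] z0.004 [0.506  0.1505] z0.17 [0.4929 0.1224]
top cap_mid 0.9 [374.592 281.48 ] z0.004 [ 0.4769 -0.1744] z0.17 [ 0.4685 -0.15  ]
top cap 0.71 [376.512 281.6  ] z0.004 [ 0.4774 -0.1796] z0.17 [ 0.4689 -0.1543]
top neck 0.69 [377.792 275.   ] z0.004 [ 0.4955 -0.1809] z0.17 [ 0.484  -0.1554]
top can 0.55 [260.224 251.68 ] z0.004 [0.5061 0.1473] z0.17 [0.4929 0.1197]
cam [0.4451 0.0556 0.4438] fwd [-0.0002 -0.2494 -0.9684]
wrist dish_floor 0.95 [362.624  37.92 ] z0.004 [0.5    0.1519] z0.17 [0.4793 0.1155]
wrist cap 0.61 [351.424 326.4  ] z0.004 [ 0.4967 -0.2626] z0.17 [ 0.4772 -0.1425]
wrist can 0.64 [340.288 264.4  ] z0.004 [ 0.4774 -0.1565] z0.17 [ 0.4652 -0.0765]
dish_floor [ 0.5053  0.156  -0.0176] [np.float64(0.0012278171858371894), np.float64(0.0029828160746893395), np.float64(0.0026847883840643576)]
cap_mid [ 0.4675 -0.149   0.1843] [np.float64(0.0011377073339785405), np.float64(0.0011377073339784774)]
cap [ 0.4754 -0.1595  0.1448] [np.float64(0.001024373555236248), np.float64(0.005373189652775619), np.float64(0.004770613351001901)]
neck [ 0.4836 -0.1557  0.1733] [np.float64(0.0009078955818472776), np.float64(0.0009078955818473635)]
can [ 0.5012 -0.043   0.1584] [np.float64(0.14098615281833862), np.float64(0.1626912435497286), np.float64(0.05043009740326006)]
```

View pics/c_wrist.png

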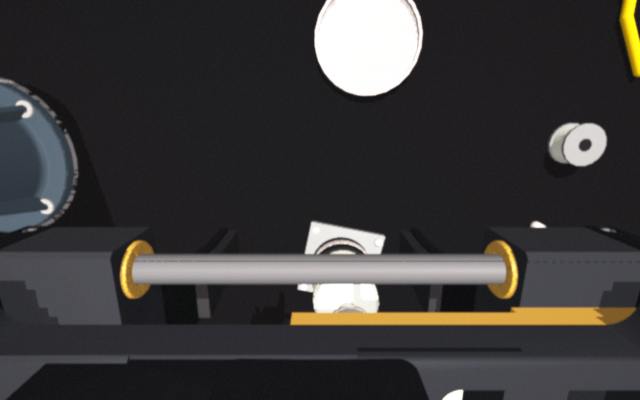

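{"op": "arm_command", "data": {
  "translation": [
    [1,0,0.35],
    [1,0,0.35],
    [1,0,0.35]
  ],
  "rotation": [
    [0,0,0],
    [0,0,0],
    [0,0,0]
  ],
  "grip": [-1,-1,-1]
}}

```text
time_s: 5.4
position: [0.4751, -0.0974, 0.3048]
tcp_rot: [[-0.003, 0.003, 1.0], [-1.0, -0.003, -0.003], [0.003, -1.0, 0.003]]
force: [1.0, 0.5, 0.2]
opening: 1.002
```

{"op": "arm_command", "data": {
  "translation": [
    [1,0,0],
    [1,0,0],
    [1,0,0]
  ],
  "rotation": [
    [0,0,0],
    [0,0,0],
    [0,0,0]
  ],
  "grip": [-1,-1,-1]
}}

```text
time_s: 5.7
position: [0.4732, -0.1764, 0.3045]
tcp_rot: [[-0.003, 0.001, 1.0], [-1.0, -0.001, -0.003], [0.001, -1.0, 0.001]]
force: [0.3, -0.3, -0.2]
opening: 1.003
```

{"op": "arm_command", "data": {
  "translation": [
    [0.5,0,0],
    [0.5,0,0],
    [0.5,0,0],
    [0.5,0,0]
  ],
  "rotation": [
    [0,0,0],
    [0,0,0],
    [0,0,0],
    [0,0,0]
  ],
  "grip": [-1,-1,-1,-1]
}}

```text
time_s: 6.1
position: [0.4724, -0.2118, 0.3043]
tcp_rot: [[0.001, -0.001, 1.0], [-1.0, 0.001, 0.001], [-0.001, -1.0, -0.001]]
force: [-0.1, -0.7, -0.4]
opening: 1.004
```

```bash
python3 look.py scene,top,wrist dish_floor,cap_mid,cap,neck,can d; python3 -c "
from h import *
im,K,R,o=cap('wrist')
for X in [(0.474,-.157,.15),(0.474,-.157,.173),(0.474,-.157,.196)]: print(proj(K,R,o,X))
cv2.imwrite('pics/d2.png',cv2.resize(im[60:260,200:460],None,fx=3,fy=3,interpolation=cv2.INTER_CUBIC))"
```

```text
scene dish_floor 0.69 [331.776 173.92 ] z0.004 [0.5227 0.1445] z0.17 [0.6254 0.0821]
scene cap_mid 0.56 [227.072 161.48 ] z0.004 [ 0.3304 -0.1368] z0.17 [ 0.4653 -0.1522]
scene cap 0.54 [228.672 169.52 ] z0.004 [ 0.3633 -0.143 ] z0.17 [ 0.4926 -0.1573]
scene neck 0.62 [229.824 164.6  ] z0.004 [ 0.3463 -0.1331] z0.17 [ 0.4785 -0.1491]
scene can 0.6 [232.32 193.32] z0.004 [ 0.4539 -0.1633] z0.17 [ 0.5681 -0.1743]
top dish_floor 0.86 [259.2 255.6] z0.004 [0.4951 0.148 ] z0.17 [0.4837 0.1203]
top cap_mid 0.96 [378.496 281.48 ] z0.004 [ 0.4786 -0.1849] z0.17 [ 0.4699 -0.1587]
top cap 0.81 [378.368 279.88 ] z0.004 [ 0.4828 -0.184 ] z0.17 [ 0.4734 -0.158 ]
top neck 0.95 [378.624 279.68 ] z0.004 [ 0.4834 -0.1846] z0.17 [ 0.4739 -0.1585]
top can 0.84 [368.704 282.88 ] z0.004 [ 0.4707 -0.1591] z0.17 [ 0.4633 -0.1372]
cam [ 0.4732 -0.1448  0.4438] fwd [-0.0005 -0.2494 -0.9684]
wrist cap_mid 0.95 [326.208 129.   ] z0.004 [ 0.4833 -0.1598] z0.17 [ 0.4795 -0.1541]
wrist cap 0.95 [319.616 129.2  ] z0.004 [ 0.4745 -0.16  ] z0.17 [ 0.474  -0.1543]
dish_floor [ 0.4984  0.1567 -0.0346] [np.float64(0.002331424290253847), np.float64(0.0023314242902539475)]
cap_mid [ 0.4744 -0.1546  0.1819] [np.float64(0.001393191697868841), np.float64(0.00561652390727712), np.float64(0.004880096758293475)]
cap [ 0.4748 -0.1572  0.1488] [np.float64(0.0020587736821820295), np.float64(0.004060577330651067), np.float64(0.0023363955626005558)]
neck [ 0.4754 -0.1538  0.1687] [np.float64(0.005133986770281285), np.float64(0.005133986770281262)]
can [ 0.4687 -0.1606  0.0235] [np.float64(0.004192873402578978), np.float64(0.004192873402579059)]
[319.52584348 131.41484887]
[319.59689043 132.59083296]
[319.68096494 133.98245189]
```

View pics/d2.png

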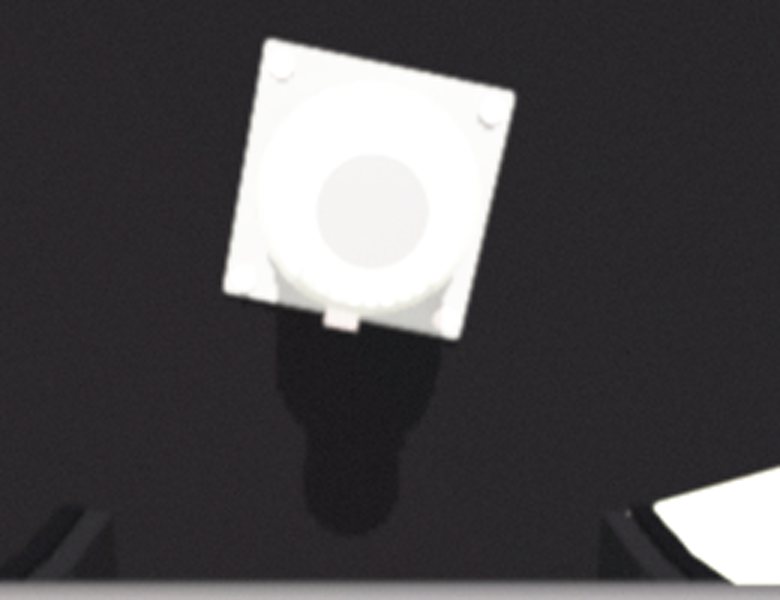

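```bash
python3 - <<'E'
from h import *
np.set_printoptions(precision=4,suppress=True)
im,K,R,o=cap('wrist'); print(K[0,0],K[:2,2])
c=np.array([(268,38),(514,92),(460,338),(224,292)])/3+[200,60]
for z in (0.0,.006,.012):
    P=np.array([atz(ray(K,R,o,p),z) for p in c]); print(z,P.mean(0),np.linalg.norm(P-np.roll(P,1,0),axis=1))
print("disc",[atz(ray(K,R,o,(324,130.3)),z)[:2] for z in (.19,.2)])
g=im[60:260,200:460].astype(float); g=np.clip((g-200)*255/55,0,255).astype(np.uint8)
a=cv2.resize(g,(520,400),interpolation=cv2.INTER_CUBIC)
t=cap('top')[0][240:320,330:410]; t=np.clip((t.astype(float)-110)*255/145,0,255).astype(np.uint8)
print(im[60:260,200:460].max(), t.max())
b=cv2.resize(t,(280,280),interpolation=cv2.INTER_CUBIC); b=cv2.copyMakeBorder(b,0,120,0,0,cv2.BORDER_CONSTANT)
cv2.imwrite('pics/e.png',np.hstack([a,b]))
E
```

```text
321.3374267273523 [318.558  200.1722]
0.0 [ 0.4779 -0.1543  0.    ] [0.1117 0.1093 0.1106 0.1111]
0.006 [ 0.4778 -0.1542  0.006 ] [0.1102 0.1078 0.1091 0.1096]
0.012 [ 0.4778 -0.1541  0.012 ] [0.1087 0.1063 0.1076 0.1081]
disc [array([ 0.4773, -0.1545]), array([ 0.4772, -0.1541])]
255 225
```

View pics/e.png

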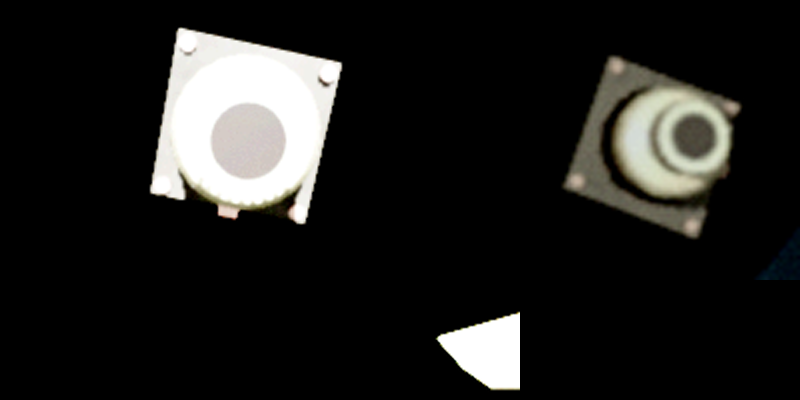

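{"op": "arm_command", "data": {
  "translation": [
    [-0.75,0,0.04],
    [-0.75,0,0.04],
    [-0.75,0,0.04],
    [-0.75,0,0.04]
  ],
  "rotation": [
    [0,0,0],
    [0,0,0],
    [0,0,0],
    [0,0,0]
  ],
  "grip": [-1,-1,-1,-1]
}}

```text
time_s: 7.55
position: [0.4763, -0.1539, 0.3048]
tcp_rot: [[0.001, 0.001, 1.0], [-1.0, -0.001, 0.001], [0.001, -1.0, 0.001]]
force: [-0.4, 0.6, 0.4]
opening: 0.999
```

```bash
python3 - <<'E'
from h import *
np.set_printoptions(precision=4,suppress=True)
s=bot.read_state();print(s["position"],s["force"],s["tcp_rot"])
ims=[]
im,K,R,o=cap('top')
print("top disc z.2",atz(ray(K,R,o,(379.7,278.3)),.2))
im,K,R,o=cap('scene')
for z in (.19,.2,.21): print(z,proj(K,R,o,(.4775,-.1545,z)))
t=im[140:220,190:270]; t=np.clip((t.astype(float)-90)*255/165,0,255).astype(np.uint8)
cv2.imwrite('pics/f.png',cv2.resize(t,(560,560),interpolation=cv2.INTER_CUBIC))
E
```

```text
[ 0.4763 -0.1539  0.3048] [-0.4441  0.5807  0.4039] [[ 0.0013  0.0007  1.    ]
 [-1.     -0.0012  0.0013]
 [ 0.0012 -1.      0.0007]]
top disc z.2 [ 0.4756 -0.1558  0.2   ]
0.19 [226.3949 160.4561]
0.2 [225.686  158.0993]
0.21 [224.965  155.7025]
```

View pics/f.png

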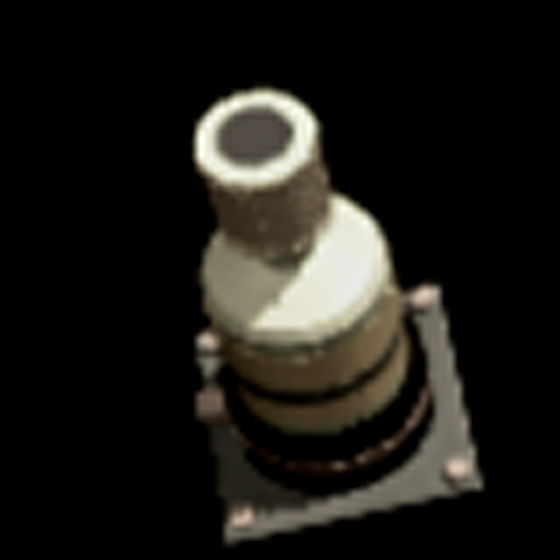

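{"op": "arm_command", "data": {
  "translation": [
    [0.01,1,0.01],
    [0.01,1,0.01],
    [0.01,1,0.01]
  ],
  "rotation": [
    [0,0,0],
    [0,0,0],
    [0,0,0]
  ],
  "grip": [-1,-1,-1]
}}

```text
time_s: 7.95
position: [0.4743, -0.1538, 0.221]
tcp_rot: [[-0.001, -0.008, 1.0], [-1.0, 0.004, -0.001], [-0.004, -1.0, -0.008]]
force: [0.3, 1.0, -0.7]
opening: 0.999
```

{"op": "arm_command", "data": {
  "translation": [
    [0,0.3,0],
    [0,0.63,0],
    [0,0.63,0],
    [0,0.63,0]
  ],
  "rotation": [
    [0,0,0],
    [0,0,0],
    [0,0,0],
    [0,0,0]
  ],
  "grip": [-1,-1,-1,-1]
}}

```text
time_s: 8.35
position: [0.4776, -0.1551, 0.1752]
tcp_rot: [[-0.0, 0.001, 1.0], [-1.0, -0.001, -0.0], [0.001, -1.0, 0.001]]
force: [-0.4, 0.4, 0.6]
opening: 0.996
```

{"op": "arm_command", "data": {
  "translation": [
    [0,0,0],
    [0,0,0],
    [0,0,0],
    [0,0,0],
    [0,0,0]
  ],
  "rotation": [
    [0,0,0],
    [0,0,0],
    [0,0,0],
    [0,0,0],
    [0,0,0]
  ],
  "grip": [1,1,1,1,1]
}}

```text
time_s: 8.85
position: [0.4769, -0.1542, 0.1745]
tcp_rot: [[0.0, 0.0, 1.0], [-1.0, -0.0, 0.0], [0.0, -1.0, 0.0]]
force: [-0.6, -0.8, -0.6]
opening: 0.626
```

{"op": "arm_command", "data": {
  "translation": [
    [0,0,0],
    [0,0,0],
    [0,0,0]
  ],
  "rotation": [
    [0,0,0],
    [0,0,0],
    [0,0,0]
  ],
  "grip": [1,1,1]
}}

```text
time_s: 9.15
position: [0.4767, -0.1542, 0.1742]
tcp_rot: [[0.001, -0.0, 1.0], [-1.0, -0.0, 0.001], [-0.0, -1.0, -0.0]]
force: [-1.5, -0.1, 1.4]
opening: 0.529
```

{"op": "arm_command", "data": {
  "translation": [
    [0,0.02,0],
    [0,0.04,0],
    [0,0.04,0]
  ],
  "rotation": [
    [0,0,0],
    [0,0,0],
    [0,0,0]
  ],
  "grip": [1,1,1]
}}

```text
time_s: 9.45
position: [0.4767, -0.1542, 0.1716]
tcp_rot: [[0.001, -0.0, 1.0], [-1.0, -0.0, 0.001], [0.0, -1.0, -0.0]]
force: [-1.4, 0.2, 6.8]
opening: 0.526
```

{"op": "arm_command", "data": {
  "translation": [
    [0,0.02,0],
    [0,0.03,0],
    [0,0.03,0]
  ],
  "rotation": [
    [0,0,0],
    [0,0,0],
    [0,0,0]
  ],
  "grip": [1,1,1]
}}

```text
time_s: 9.75
position: [0.4767, -0.1542, 0.1693]
tcp_rot: [[0.001, 0.0, 1.0], [-1.0, -0.0, 0.001], [0.0, -1.0, 0.0]]
force: [-1.9, 0.5, 7.4]
opening: 0.529
```

{"op": "arm_command", "data": {
  "translation": [
    [0,0.02,0],
    [0,0.03,0],
    [0,0.03,0]
  ],
  "rotation": [
    [0,0,0],
    [0,0,0],
    [0,0,0]
  ],
  "grip": [1,1,1]
}}

```text
time_s: 10.05
position: [0.4767, -0.1542, 0.1669]
tcp_rot: [[0.001, 0.0, 1.0], [-1.0, -0.0, 0.001], [0.0, -1.0, 0.0]]
force: [-2.1, 1.3, 6.9]
opening: 0.524
```

{"op": "arm_command", "data": {
  "translation": [
    [0,0.02,0],
    [0,0.03,0],
    [0,0.03,0]
  ],
  "rotation": [
    [0,0,0],
    [0,0,0],
    [0,0,0]
  ],
  "grip": [1,1,1]
}}

```text
time_s: 10.35
position: [0.4767, -0.1542, 0.1644]
tcp_rot: [[0.001, 0.0, 1.0], [-1.0, -0.0, 0.001], [0.0, -1.0, 0.0]]
force: [-1.6, 1.3, 8.1]
opening: 0.523
```

{"op": "arm_command", "data": {
  "translation": [
    [0,0.01,0],
    [0,0.02,0],
    [0,0.02,0]
  ],
  "rotation": [
    [0,0,0],
    [0,0,0],
    [0,0,0]
  ],
  "grip": [1,1,1]
}}

```text
time_s: 10.65
position: [0.4767, -0.1542, 0.163]
tcp_rot: [[0.001, 0.0, 1.0], [-1.0, -0.0, 0.001], [0.0, -1.0, 0.0]]
force: [-2.2, 1.3, 9.2]
opening: 0.527
```

{"op": "arm_command", "data": {
  "translation": [
    [0,0.01,0],
    [0,0.02,0],
    [0,0.02,0]
  ],
  "rotation": [
    [0,0,0],
    [0,0,0],
    [0,0,0]
  ],
  "grip": [1,1,1]
}}

```text
time_s: 10.95
position: [0.4767, -0.1542, 0.1617]
tcp_rot: [[0.001, 0.0, 1.0], [-1.0, -0.0, 0.001], [0.0, -1.0, 0.0]]
force: [-3.1, 1.0, 11.6]
opening: 0.528
```

{"op": "arm_command", "data": {
  "translation": [
    [0,0.01,0],
    [0,0.02,0],
    [0,0.02,0]
  ],
  "rotation": [
    [0,0,0],
    [0,0,0],
    [0,0,0]
  ],
  "grip": [1,1,1]
}}

```text
time_s: 11.25
position: [0.4768, -0.1543, 0.1604]
tcp_rot: [[0.001, 0.0, 1.0], [-1.0, -0.001, 0.001], [0.001, -1.0, 0.0]]
force: [-4.5, 3.3, 13.5]
opening: 0.522
```

{"op": "arm_command", "data": {
  "translation": [
    [0,0.01,0],
    [0,0.015,0],
    [0,0.015,0]
  ],
  "rotation": [
    [0,0,0],
    [0,0,0],
    [0,0,0]
  ],
  "grip": [1,1,1]
}}

```text
time_s: 11.55
position: [0.4768, -0.1542, 0.1595]
tcp_rot: [[0.001, 0.001, 1.0], [-1.0, -0.001, 0.001], [0.001, -1.0, 0.001]]
force: [-3.4, 0.7, 16.2]
opening: 0.525
```

{"op": "arm_command", "data": {
  "translation": [
    [0,0.01,0],
    [0,0.015,0],
    [0,0.015,0]
  ],
  "rotation": [
    [0,0,0],
    [0,0,0],
    [0,0,0]
  ],
  "grip": [1,1,1]
}}

```text
time_s: 11.85
position: [0.4768, -0.1542, 0.1587]
tcp_rot: [[0.001, 0.001, 1.0], [-1.0, -0.001, 0.001], [0.001, -1.0, 0.001]]
force: [-3.7, 1.3, 18.1]
opening: 0.529
```

{"op": "arm_command", "data": {
  "translation": [
    [0,0.005,0],
    [0,0.01,0],
    [0,0.01,0]
  ],
  "rotation": [
    [0,0,0],
    [0,0,0],
    [0,0,0]
  ],
  "grip": [1,1,1]
}}

```text
time_s: 12.15
position: [0.4769, -0.1543, 0.1586]
tcp_rot: [[0.001, 0.001, 1.0], [-1.0, -0.001, 0.001], [0.001, -1.0, 0.001]]
force: [-5.2, 3.1, 23.8]
opening: 0.525
```

{"op": "arm_command", "data": {
  "translation": [
    [0,-0.005,0],
    [0,-0.005,0],
    [0,-0.005,0],
    [0,-0.005,0]
  ],
  "rotation": [
    [0,-0.08,0],
    [0,-0.16,0],
    [0,-0.25,0],
    [0,-0.25,0]
  ],
  "grip": [1,1,1,1]
}}

```text
time_s: 12.55
position: [0.4778, -0.1546, 0.1587]
tcp_rot: [[0.261, 0.003, 0.965], [-0.965, -0.002, 0.261], [0.002, -1.0, 0.003]]
force: [-3.2, 1.2, 19.6]
opening: 0.524
```

```bash
python3 -c "
from h import *
s=bot.read_state(); print(s['force'],s['moment'],s['joint_positions'],s['position'])"
```

```text
[-3.15567362  1.16860161 19.57871649] [0.24400742 0.54860479 0.08412653] [-3.07039116e+01  2.82976607e+01  1.04479327e+02  1.52783743e-02
  4.70168260e+01 -4.58352021e+01] [ 0.47782728 -0.15459572  0.15870049]
```

{"op": "arm_command", "data": {
  "translation": [
    [0,0,0],
    [0,0,0],
    [0,0,0],
    [0,0,0]
  ],
  "rotation": [
    [0,-0.12,0],
    [0,-0.24,0],
    [0,-0.36,0],
    [0,-0.36,0]
  ],
  "grip": [1,1,1,1]
}}

```text
time_s: 12.95
position: [0.4781, -0.1546, 0.1587]
tcp_rot: [[0.598, 0.004, 0.801], [-0.801, -0.002, 0.598], [0.004, -1.0, 0.002]]
force: [-2.3, 2.0, 19.3]
opening: 0.531
```

```bash
python3 -c "
from h import *
s=bot.read_state(); print(s['force'],s['moment'],s['joint_positions'],s['position'])"
```

```text
[-2.31871588  2.01868232 19.2696425 ] [0.29063553 0.44276959 0.04174347] [-3.06972975e+01  2.83037427e+01  1.04462525e+02  2.97274616e-02
  4.69958644e+01 -6.74693603e+01] [ 0.47811012 -0.1546371   0.15871083]
```

{"op": "arm_command", "data": {
  "translation": [
    [0,0,0],
    [0,0,0],
    [0,0,0],
    [0,0,0],
    [0,0,0]
  ],
  "rotation": [
    [0,-0.12,0],
    [0,-0.24,0],
    [0,-0.36,0],
    [0,-0.42,0],
    [0,-0.42,0]
  ],
  "grip": [1,1,1,1,1]
}}

```text
time_s: 13.45
position: [0.4779, -0.1544, 0.1587]
tcp_rot: [[0.882, 0.003, 0.471], [-0.471, -0.001, 0.882], [0.003, -1.0, 0.0]]
force: [-3.4, 1.9, 19.0]
opening: 0.524
```

```bash
python3 -c "
from h import *
s=bot.read_state(); print(s['force'],s['moment'],s['joint_positions'],s['position'])"
```

```text
[-3.3628995   1.920267   18.95345932] [0.41713356 0.52102541 0.04300834] [-3.06953597e+01  2.83007582e+01  1.04478581e+02  3.91582239e-02
  4.70215282e+01 -9.26002827e+01] [ 0.47787622 -0.15443923  0.15867671]
```

{"op": "arm_command", "data": {
  "translation": [
    [0,-0.03,0],
    [0,-0.06,0],
    [0,-0.08,0],
    [0,-0.08,0]
  ],
  "rotation": [
    [0,0,0],
    [0,0,0],
    [0,0,0],
    [0,0,0]
  ],
  "grip": [1,1,1,1]
}}

```text
time_s: 13.85
position: [0.4778, -0.1544, 0.1638]
tcp_rot: [[0.881, 0.003, 0.472], [-0.472, -0.001, 0.881], [0.003, -1.0, 0.0]]
force: [-0.5, 0.4, 7.8]
opening: 0.522
```

{"op": "arm_command", "data": {
  "translation": [
    [0,-0.02,0],
    [0,-0.04,0],
    [0,-0.04,0]
  ],
  "rotation": [
    [0,0,0],
    [0,0,0],
    [0,0,0]
  ],
  "grip": [1,1,1]
}}

```text
time_s: 14.15
position: [0.4776, -0.1544, 0.1661]
tcp_rot: [[0.881, 0.002, 0.472], [-0.472, -0.001, 0.881], [0.002, -1.0, 0.0]]
force: [1.3, 0.8, 2.3]
opening: 0.526
```

{"op": "arm_command", "data": {
  "translation": [
    [0,-0.02,0],
    [0,-0.04,0],
    [0,-0.04,0]
  ],
  "rotation": [
    [0,0,0],
    [0,0,0],
    [0,0,0]
  ],
  "grip": [1,1,1]
}}

```text
time_s: 14.45
position: [0.4762, -0.1541, 0.1686]
tcp_rot: [[0.882, -0.001, 0.472], [-0.472, 0.001, 0.882], [-0.002, -1.0, -0.0]]
force: [1.0, -0.2, 0.5]
opening: 0.527
```

{"op": "arm_command", "data": {
  "translation": [
    [0,-0.4,0],
    [0,-0.8,0],
    [0,-1,0],
    [0,-1,0]
  ],
  "rotation": [
    [0,0,0],
    [0,0,0],
    [0,0,0],
    [0,0,0]
  ],
  "grip": [1,1,1,1]
}}

```text
time_s: 14.85
position: [0.4778, -0.1549, 0.2509]
tcp_rot: [[0.881, 0.004, 0.472], [-0.472, -0.003, 0.882], [0.005, -1.0, -0.0]]
force: [1.3, -0.5, -0.1]
opening: 0.524
```

{"op": "arm_command", "data": {
  "translation": [
    [-0.18,0,0.44],
    [-0.37,0,0.88],
    [-0.37,0,0.88]
  ],
  "rotation": [
    [0,0,0],
    [0,0,0],
    [0,0,0]
  ],
  "grip": [1,1,1]
}}

```text
time_s: 15.15
position: [0.4819, -0.0741, 0.2472]
tcp_rot: [[0.883, -0.005, 0.469], [-0.469, 0.003, 0.883], [-0.006, -1.0, 0.001]]
force: [0.4, -0.1, -0.8]
opening: 0.526
```

{"op": "arm_command", "data": {
  "translation": [
    [-0.18,0,0.44],
    [-0.37,0,0.88],
    [-0.37,0,0.88]
  ],
  "rotation": [
    [0,0,0],
    [0,0,0],
    [0,0,0]
  ],
  "grip": [1,1,1]
}}

```text
time_s: 15.45
position: [0.4898, 0.001, 0.2475]
tcp_rot: [[0.883, -0.003, 0.468], [-0.468, 0.002, 0.883], [-0.004, -1.0, 0.0]]
force: [-0.8, 0.1, -1.3]
opening: 0.528
```

{"op": "arm_command", "data": {
  "translation": [
    [0,0,0.4],
    [0,0,0.88],
    [0,0,0.88],
    [0,0,0.88]
  ],
  "rotation": [
    [0,0,0],
    [0,0,0],
    [0,0,0],
    [0,0,0]
  ],
  "grip": [1,1,1,1]
}}

```text
time_s: 15.85
position: [0.5239, 0.0594, 0.2478]
tcp_rot: [[0.882, -0.002, 0.471], [-0.471, -0.001, 0.882], [-0.002, -1.0, -0.002]]
force: [-0.1, -0.0, -0.9]
opening: 0.526
```

```bash
python3 look.py wrist dish_floor,cap g; python3 - <<'E'
from h import *
np.set_printoptions(precision=4,suppress=True)
im,K,R,o=cap('wrist'); s=bot.read_state(); print(s["position"],s["opening"])
m=(im.min(2)>150).astype(np.uint8)
for c in cv2.findContours(m,0,2)[0]:
    if cv2.contourArea(c)>1500:
        x,y,w,h=cv2.boundingRect(c); 
        P=np.array([atz(ray(K,R,o,p),.012)[:2] for p in cv2.convexHull(c)[:,0]],np.float32)
        print((x,y,w,h),cv2.minEnclosingCircle(P))
cv2.imwrite('pics/g2.png',im)
E
```

```text
cam [0.4645 0.0921 0.3871] fwd [ 0.2182 -0.1179 -0.9688]
wrist dish_floor 0.81 [377.984 126.2  ] z0.004 [0.5051 0.1482] z0.17 [0.4876 0.1239]
wrist cap 0.8 [320.128 249.32 ] z0.004 [0.6091 0.0166] z0.17 [0.5465 0.0493]
[0.5237 0.0587 0.2485] 0.5269931015138731
(214, 265, 201, 15) ((0.628953218460083, -0.004637908190488815), 0.12824518978595734)
(283, 208, 77, 46) ((0.5972198843955994, 0.021991966292262077), 0.04888932779431343)
(60, 170, 135, 84) ((0.4474007487297058, -0.1781989336013794), 0.09296977519989014)
(323, 64, 117, 120) ((0.5057437419891357, 0.14935004711151123), 0.06647783517837524)
```

View pics/g_wrist.png

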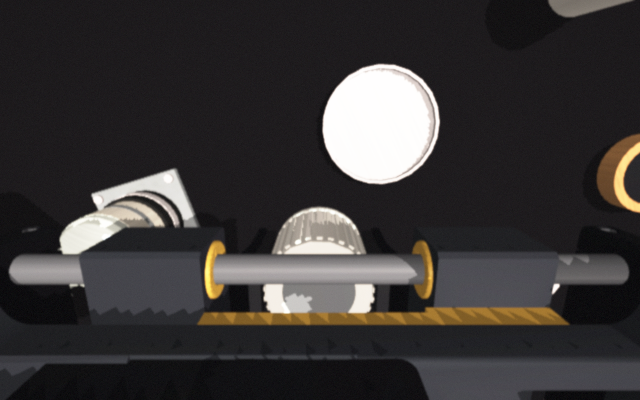

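{"op": "arm_command", "data": {
  "translation": [
    [-0.36,0,0.45],
    [-0.73,0,0.89],
    [-0.73,0,0.89],
    [-0.73,0,0.89]
  ],
  "rotation": [
    [0,0,0],
    [0,0,0],
    [0,0,0],
    [0,0,0]
  ],
  "grip": [1,1,1,1]
}}

```text
time_s: 16.45
position: [0.5061, 0.1502, 0.249]
tcp_rot: [[0.882, 0.0, 0.471], [-0.471, -0.001, 0.882], [0.0, -1.0, -0.001]]
force: [-0.2, -0.5, -0.4]
opening: 0.523
```

{"op": "arm_command", "data": {
  "translation": [
    [0,0.4,0],
    [0,0.8,0],
    [0,1,0],
    [0,1,0]
  ],
  "rotation": [
    [0,0,0],
    [0,0,0],
    [0,0,0],
    [0,0,0]
  ],
  "grip": [1,1,1,1]
}}

```text
time_s: 16.85
position: [0.5052, 0.1482, 0.1667]
tcp_rot: [[0.88, -0.006, 0.474], [-0.474, -0.001, 0.88], [-0.004, -1.0, -0.003]]
force: [-0.2, 0.2, -0.3]
opening: 0.526
```

{"op": "arm_command", "data": {
  "translation": [
    [0,0.4,0],
    [0,0.8,0],
    [0,1,0],
    [0,1,0]
  ],
  "rotation": [
    [0,0,0],
    [0,0,0],
    [0,0,0],
    [0,0,0]
  ],
  "grip": [1,1,1,1]
}}

```text
time_s: 17.25
position: [0.5062, 0.149, 0.0879]
tcp_rot: [[0.881, -0.003, 0.474], [-0.474, -0.0, 0.881], [-0.002, -1.0, -0.002]]
force: [0.0, 0.3, -0.1]
opening: 0.522
```

{"op": "arm_command", "data": {
  "translation": [
    [0,0.2,0],
    [0,0.4,0],
    [0,0.5,0],
    [0,0.5,0]
  ],
  "rotation": [
    [0,0,0],
    [0,0,0],
    [0,0,0],
    [0,0,0]
  ],
  "grip": [1,1,1,1]
}}

```text
time_s: 17.65
position: [0.507, 0.1498, 0.0493]
tcp_rot: [[0.881, 0.0, 0.473], [-0.473, -0.0, 0.881], [0.0, -1.0, 0.0]]
force: [-0.5, 0.2, -0.6]
opening: 0.525
```

```bash
python3 - <<'E'
from h import *
np.set_printoptions(precision=4,suppress=True)
s=bot.read_state(); print(s["position"],s["tcp_rot"],s["force"])
im=cap('scene')[0]
cv2.imwrite('pics/h.png',cv2.resize(im[110:210,270:410],(700,500),interpolation=cv2.INTER_CUBIC))
E
```

```text
[0.507  0.1498 0.0493] [[ 0.8812  0.0004  0.4727]
 [-0.4727 -0.0001  0.8812]
 [ 0.0003 -1.      0.0001]] [-0.5489  0.2074 -0.5541]
```

View pics/h.png

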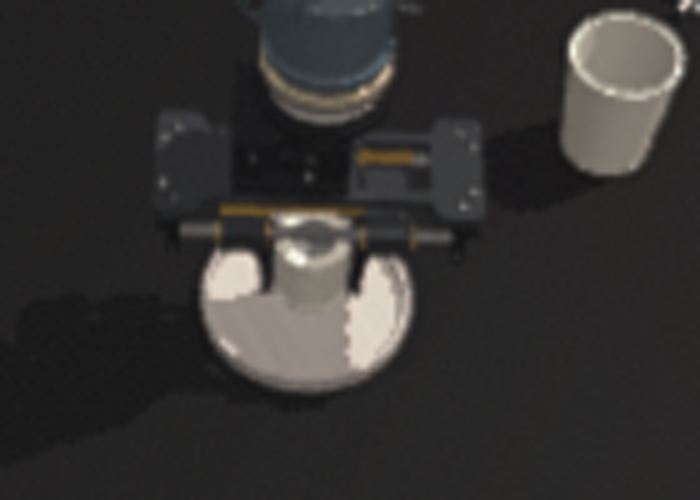

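{"op": "arm_command", "data": {
  "translation": [
    [0,0.06,0],
    [0,0.12,0],
    [0,0.16,0],
    [0,0.16,0]
  ],
  "rotation": [
    [0,0,0],
    [0,0,0],
    [0,0,0],
    [0,0,0]
  ],
  "grip": [1,1,1,1]
}}

```text
time_s: 18.1
position: [0.5062, 0.1503, 0.0358]
tcp_rot: [[0.882, -0.001, 0.472], [-0.472, -0.0, 0.882], [-0.001, -1.0, -0.0]]
force: [0.7, -0.2, -0.1]
opening: 0.525
```

{"op": "arm_command", "data": {
  "translation": [
    [0,0.015,0],
    [0,0.03,0],
    [0,0.03,0]
  ],
  "rotation": [
    [0,0,0],
    [0,0,0],
    [0,0,0]
  ],
  "grip": [1,1,1]
}}

```text
time_s: 18.4
position: [0.5064, 0.1503, 0.0336]
tcp_rot: [[0.882, -0.0, 0.472], [-0.472, -0.0, 0.882], [-0.0, -1.0, -0.0]]
force: [-0.4, -0.4, -0.1]
opening: 0.525
```

{"op": "arm_command", "data": {
  "translation": [
    [0,0.01,0],
    [0,0.02,0],
    [0,0.02,0]
  ],
  "rotation": [
    [0,0,0],
    [0,0,0],
    [0,0,0]
  ],
  "grip": [1,1,1]
}}

```text
time_s: 18.7
position: [0.5064, 0.1503, 0.0321]
tcp_rot: [[0.881, -0.0, 0.472], [-0.472, 0.0, 0.881], [-0.0, -1.0, -0.0]]
force: [-0.2, 0.4, -0.0]
opening: 0.526
```

{"op": "arm_command", "data": {
  "translation": [
    [0,0.01,0],
    [0,0.02,0],
    [0,0.02,0]
  ],
  "rotation": [
    [0,0,0],
    [0,0,0],
    [0,0,0]
  ],
  "grip": [1,1,1]
}}

```text
time_s: 19.0
position: [0.5064, 0.1502, 0.0304]
tcp_rot: [[0.882, -0.0, 0.472], [-0.472, -0.0, 0.882], [-0.0, -1.0, -0.0]]
force: [0.7, -0.4, -0.3]
opening: 0.528
```

{"op": "arm_command", "data": {
  "translation": [
    [0,0.01,0],
    [0,0.015,0],
    [0,0.015,0]
  ],
  "rotation": [
    [0,0,0],
    [0,0,0],
    [0,0,0]
  ],
  "grip": [1,1,1]
}}

```text
time_s: 19.3
position: [0.5065, 0.1503, 0.0293]
tcp_rot: [[0.881, -0.0, 0.472], [-0.472, -0.0, 0.881], [-0.0, -1.0, -0.0]]
force: [-0.0, -0.2, 0.0]
opening: 0.524
```

Tips have about 3 mm left above the dish floor (0.0293 − 0.022 − 0.004); small steps.

{"op": "arm_command", "data": {
  "translation": [
    [0,0.007,0],
    [0,0.012,0],
    [0,0.012,0]
  ],
  "rotation": [
    [0,0,0],
    [0,0,0],
    [0,0,0]
  ],
  "grip": [1,1,1]
}}

```text
time_s: 19.6
position: [0.5065, 0.1503, 0.0283]
tcp_rot: [[0.882, -0.0, 0.472], [-0.472, -0.0, 0.882], [-0.0, -1.0, -0.0]]
force: [0.5, 0.8, -0.2]
opening: 0.524
```

{"op": "arm_command", "data": {
  "translation": [
    [0,0.007,0],
    [0,0.01,0],
    [0,0.01,0]
  ],
  "rotation": [
    [0,0,0],
    [0,0,0],
    [0,0,0]
  ],
  "grip": [1,1,1]
}}

```text
time_s: 19.9
position: [0.5065, 0.1502, 0.0276]
tcp_rot: [[0.882, -0.0, 0.472], [-0.472, -0.0, 0.882], [-0.0, -1.0, -0.0]]
force: [1.0, 0.0, -0.3]
opening: 0.53
```

{"op": "arm_command", "data": {
  "translation": [
    [0,0.007,0],
    [0,0.01,0],
    [0,0.01,0]
  ],
  "rotation": [
    [0,0,0],
    [0,0,0],
    [0,0,0]
  ],
  "grip": [1,1,1]
}}

```text
time_s: 20.2
position: [0.5065, 0.1503, 0.0271]
tcp_rot: [[0.882, 0.0, 0.472], [-0.472, -0.0, 0.882], [0.0, -1.0, 0.0]]
force: [-1.3, 0.4, 5.4]
opening: 0.527
```

```bash
python3 - <<'E'
from h import *
s=bot.read_state(); print(s["position"],s["force"])
im=cap('scene')[0]
cv2.imwrite('pics/i.png',cv2.resize(im[130:200,295:365],(560,560),interpolation=cv2.INTER_CUBIC))
E
```

```text
[0.50652294 0.15026986 0.02712867] [-1.31582503  0.40551006  5.44122615]
```

View pics/i.png

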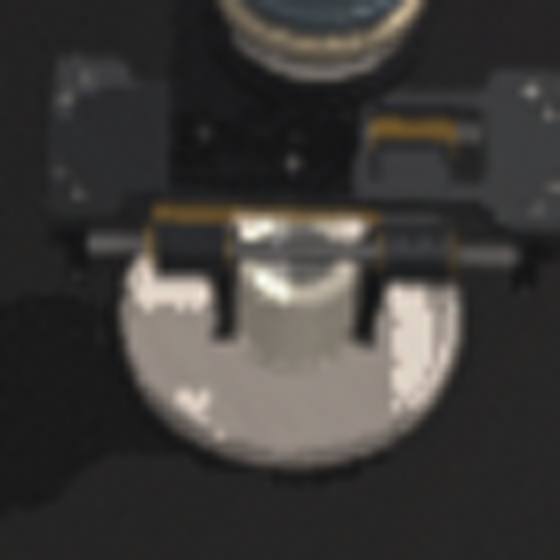

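{"op": "arm_command", "data": {
  "translation": [
    [0,0,0],
    [0,0,0],
    [0,0,0],
    [0,0,0],
    [0,0,0]
  ],
  "rotation": [
    [0,0,0],
    [0,0,0],
    [0,0,0],
    [0,0,0],
    [0,0,0]
  ],
  "grip": [-0.2,-0.35,-0.35,-0.35,-0.35]
}}

```text
time_s: 20.75
position: [0.5064, 0.1503, 0.0266]
tcp_rot: [[0.882, -0.0, 0.472], [-0.472, -0.0, 0.882], [-0.0, -1.0, -0.0]]
force: [-0.5, 1.2, 1.3]
opening: 0.673
```

{"op": "arm_command", "data": {
  "translation": [
    [0,-0.1,0],
    [0,-0.3,0],
    [0,-0.6,0],
    [0,-1,0],
    [0,-1,0]
  ],
  "rotation": [
    [0,0,0],
    [0,0,0],
    [0,0,0],
    [0,0,0],
    [0,0,0]
  ],
  "grip": [-0.35,-0.35,-0.35,-0.35,-0.35]
}}

```text
time_s: 21.25
position: [0.5091, 0.1506, 0.1107]
tcp_rot: [[0.882, 0.008, 0.472], [-0.472, 0.001, 0.882], [0.007, -1.0, 0.004]]
force: [0.7, 0.0, -0.3]
opening: 0.676
```

{"op": "arm_command", "data": {
  "translation": [
    [0,-0.5,0],
    [0,-1,0],
    [0,-1,0]
  ],
  "rotation": [
    [0,0,0],
    [0,0,0],
    [0,0,0]
  ],
  "grip": [-0.35,-0.35,-0.35]
}}

```text
time_s: 21.55
position: [0.5096, 0.1506, 0.1913]
tcp_rot: [[0.882, 0.01, 0.472], [-0.472, 0.001, 0.882], [0.009, -1.0, 0.006]]
force: [1.1, -0.4, -0.1]
opening: 0.67
```

{"op": "arm_command", "data": {
  "translation": [
    [0.5,0,0],
    [1,0,0],
    [1,0,0],
    [1,0,0]
  ],
  "rotation": [
    [0,0,0],
    [0,0,0],
    [0,0,0],
    [0,0,0]
  ],
  "grip": [-0.35,-0.35,-0.35,-0.35]
}}

```text
time_s: 21.95
position: [0.5765, 0.112, 0.1856]
tcp_rot: [[0.881, -0.003, 0.473], [-0.473, 0.0, 0.881], [-0.002, -1.0, -0.001]]
force: [-1.0, -0.1, 0.5]
opening: 0.677
```

```bash
python3 look.py scene,top,wrist dish_floor,cap,cap_mid,cup,spool,driver j; python3 - <<'E'
import cv2,numpy as np
a=cv2.resize(cv2.imread('pics/j_scene.png')[100:220,270:410],(467,400)); b=cv2.resize(cv2.imread('pics/j_wrist.png')[0:240,220:420],(333,400))
cv2.imwrite('pics/k.png',np.hstack([a,b]))
E
```

```text
scene dish_floor 0.8 [332.224 172.08 ] z0.004 [0.5169 0.1491] z0.17 [0.6206 0.086 ]
scene cap 0.7 [329.792 172.4  ] z0.004 [0.5147 0.1416] z0.17 [0.6187 0.0797]
scene cap_mid 0.66 [331.904 162.68 ] z0.004 [0.4833 0.1656] z0.17 [0.5926 0.0997]
scene cup 0.64 [389.504 139.6  ] z0.004 [0.482  0.3851] z0.17 [0.5915 0.2825]
scene spool 0.6 [335.808 260.6  ] z0.004 [0.7883 0.0178] z0.17 [ 0.8466 -0.0234]
scene driver 0.53 [159.872 240.2  ] z0.004 [ 0.5139 -0.4024] z0.17 [ 0.618  -0.3734]
top cup 0.86 [173.696 253.   ] z0.004 [0.4642 0.3817] z0.17 [0.4578 0.3162]
top spool 0.59 [319.424 168.68 ] z0.004 [0.7703 0.0245] z0.17 [0.7144 0.0168]
top driver 0.93 [459.776 282.2  ] z0.004 [ 0.5122 -0.4029] z0.17 [ 0.498  -0.3415]
cam [0.5174 0.1452 0.3261] fwd [ 0.2205 -0.1173 -0.9683]
wrist cap 0.88 [316.992 103.8  ] z0.004 [0.5057 0.15  ] z0.17 [0.5117 0.1475]
wrist cap_mid 0.76 [318.4  104.08] z0.004 [0.5066 0.1511] z0.17 [0.5121 0.148 ]
wrist driver 0.42 [ 53.376 220.68 ] z0.004 [ 0.4784 -0.1501] z0.17 [0.4985 0.0021]
cap [ 0.5044  0.1492 -0.0134] [np.float64(0.0012753445266178863), np.float64(0.0012753445266179139)]
cap_mid [0.5079 0.1506 0.0415] [np.float64(0.00018323591964474205), np.float64(0.00018323591964483944)]
cup [ 0.4663  0.3951 -0.0195] [np.float64(0.004027602680816772), np.float64(0.004027602680816718)]
spool [ 0.7791  0.0251 -0.0227] [np.float64(0.0006659694451547483), np.float64(0.0006659694451548255)]
driver [ 0.4664 -0.4147 -0.1706] [np.float64(0.054203499279712186), np.float64(0.07692891908641676), np.float64(0.07864023978656907)]
```

View pics/k.png

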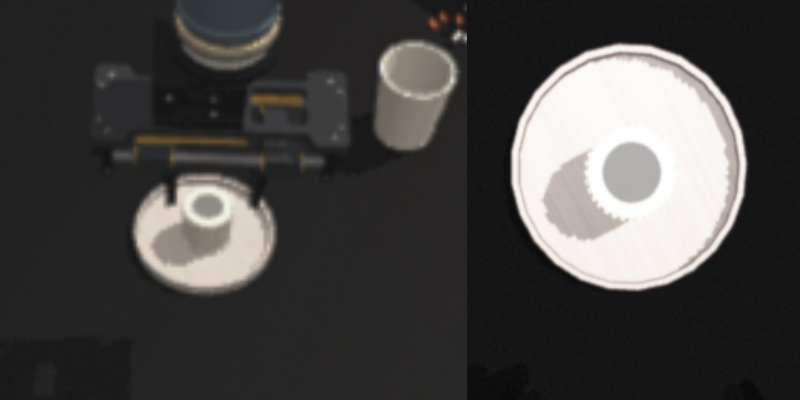

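The cap stands upright at the centre of the dish, released, and the bystanders look undisturbed. Handing in.

```bash
python3 -c "
from h import *
s=bot.read_state(); print(s['time_s'],max(abs(np.array(s['qvel']))))
print(bot.hand_in())"
```

```text
23.0 0.062370696982471226
the job is handed in; nothing more can be done
None
```

I opened the can, set the cap down in the steel dish and handed the job in at 23.0 s. `bot.hand_in()` gives no verdict, so success is not confirmed.

**Opening:** I gripped the cap and pushed down. The can settled at about 8 N, then the cap's spring gave and hit its stop. The highest force I read was about 24 N, just over the 16 to 22 N range but well under the 45 N limit. I eased to about 19 N and turned it about 62° anticlockwise. It lifted off with no pull on the wrist.

**Placing:** I lowered it until something touched the dish floor at about 5 N. The fingertips were only about 1 mm above the floor, so I can't say whether the cap or the tips touched. I then opened the fingers part-way and backed off.

**Last checks:**
- **Cap:** the pictures show it upright and clear of the gripper. Its centre is at about (0.506, 0.150), within 2 mm of the dish centre.
- **Bystanders:** the cup, spool and screwdriver look unmoved. The networks' positions for the cup and spool differ from the first ones by up to 15–20 mm. I take that as detection scatter, since the arm stayed well clear of both.
- **Disagreement:** the networks' three-camera fit for the screwdriver's position failed because of a false wrist-camera hit. The scene and top cameras separately agree with its starting place to within about 8 mm.

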